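# File the shade board in the lever arch file

## Robot

A 7-joint arm with a two-finger parallel gripper is mounted at the origin on the work surface. World frame = base frame: x ahead of the robot, y to its left, z up, the work surface at z = 0. Lengths are in m, angles in degrees, forces in N, time in s.
With the tool pointing down it reaches from about 0.35 to 0.775 m from the base axis. Payload 3.1 kg.
Tool frame: the origin (TCP) lies on the centre line of the jaws, within the pads' length; the fingertips stand 17 mm ahead of it and the grasp point (between the pads) lies 2 mm behind it (robot.tip_reach is the distance from the TCP to the fingertips, in m); z points along the fingers, y is the direction in which the jaws open and shut (so a half turn about z gives the same grasp; the last joint's range is limited). The gripper opens to 85 mm and grips with 20 to 120 N. Pads are 22 mm wide; open, the fingers measure 114 mm over their backs; the gripper's body (76 mm by 85 mm) begins 54 mm behind the grasp point. The pads swing forward as they close: fully open they stand 13 mm farther back than shut.
Start: joints at [61.496, 17.813, 0.802, 86.603, -0.252, 75.585, -1.558], TCP at [0.242, -0.494, 0.248] pointing down, gripper open.
Joint ranges: [-154.91, 154.91], [-16.99, 109.72], [-72.82, 74.43], [7.12, 147.25], [-82.49, 262.49], [11.32, 116.49], [-174.64, 174.64]. Speed limits (degrees/s): [159.86, 159.86, 180, 180, 180, 180, 180].

## Interface

Orientations are given as [roll, pitch, yaw] about the fixed x, y, z axes, in that order (R = Rz(yaw) Ry(pitch) Rx(roll)).
In Python, from station import robot, fingers, vision, workorder, recognise gives the robot as it stands. Calls block until the motion is done:
- robot.move_to(position, orientation): joint-space move of the TCP to a pose.
- robot.line_to(position, orientation=None, velocity=0.15, f_stop=None): straight line of the TCP; orientation=None keeps the orientation; velocity is the mean speed in m/s. With f_stop (N) it stops when the force on the tool has changed by that much, and returns True; else False.
- robot.move_j(angles): joint-space move.
- fingers.gripper_to(opening, force=None): opening from 0.0 (shut) to 1.0 (fully open); force is the grip in N (None keeps the last); returns when the fingers have stopped.
- robot.pause(seconds).
- robot.inverse_kinematics(position, orientation): joint angles nearest the present ones, or None.
- vision.grab_frame(name): name is "scene" or "top" or "wrist"; returns the picture (480x640x3 uint8, red, green, blue); there is no depth.
- vision.calibration(name): a dict with "mtx" (3x3 intrinsics, pixels), "extrinsics" (4x4, takes a point from world to camera coordinates); the wrist camera has in their place "T_tool_cam" (4x4, takes a point from camera to tool coordinates, whose origin is the TCP and whose axes are the flange's). Camera axes: x right, y up, looking along -z (the intrinsics and any distortion apply to the point x, -y, -z); pixel columns grow to the right and rows downward; lengths in m; the calibration is good to about 2 mm. A picture is of the moment at which its call begins: read the wrist's pose just before it. calibration takes no time and is no camera call.
A pose or a line that the arm cannot do raises robot.PlanningError and nothing moves.
- workorder.close_job(): hands the job in, once; it reports no verdict.
Trained networks look in the newest picture that a camera, given by its name, has taken for a name from the list of things; names that differ only in an ending like _2 or _b are one class to them, and where a whole thing is asked for, a point or a joint stands for the part that bears it (a point fixed in the world has none). Each returns a list of dicts, best first, with "p" (0 to 1); they miss things now and then, are a little off and sometimes report something else, mostly with a low value. They report only what shows in the picture. A call takes as long as a camera call. They do not tell look-alikes from the thing itself.
- recognise(label, camera): "rect" ([centre column, centre row, width, height] in pixels, round what is visible of it).
Readings, each from a call of its own:
- robot.current_time_s(): time.
- robot.current_joint_positions(): joint angles.
- robot.current_dq(): joint speeds.
- robot.current_joint_torque(): joint torques, N m.
- robot.current_tool_pos(): TCP position.
- robot.current_eef_rot(): TCP orientation.
- robot.current_contact_force(): force on the tool from outside, world axes, zero at the start.
- robot.current_torque(): the same for the moment, N m.
- robot.current_finger_gap(): opening from 0.0 (shut) to 1.0 (fully open).
Only numpy, scipy, OpenCV 4.12 (cv2) and the standard library are available. Lean on these libraries where they do the work, as an engineer would, in place of code of your own. Each camera call takes 0.05 s, during which the arm holds its last target. There are 200 camera calls.

## Task

Lift the lever of the open lever arch file on the shop counter so that its rings spring open. Then take the punched sample board out of its clear stand, lay it flat on the bare counter with its raised bar up and let go; take it again by the bar, put its two holes over the file's two posts so that it lies flat on the filed slips, let go, and press the lever right down to close the rings. Do not disturb the jar, phone, calculator or nail polish tray.

Things in the scene. Friction and masses are not known exactly. Their poses are not given: they have to be found in the camera images.
- file: Black lever arch file lying open, fixed. Origin on the counter below the mid-point between its two posts. x: from the slips towards rings and spine (away from the robot), y: along the row of posts. Stack of paper slips, top 16 mm above the counter: x -158 to +12, y -74 to +74 mm. Cover (4 mm thick): x -202 to +38, y -150 to +150; spine and front cover lie flat on to x +313 mm.
- file_posts (a point): Mid-point between the two upright steel posts at the top of the slips, 16 mm above the counter; axes as the file. Posts: 6 mm thick, round tips, at y = -40 and +40 mm, tips 44 mm above this point.
- lever (a joint): Lever angle, rad: 0 = lying level (rings closed; the start), 1.25 = fully lifted (rings open). It turns about the file's x axis at point lever_hinge: the free end rises and swings in an arc towards the file's -y. Over-centre spring: about 4 N at the free end moves it either way; past the middle (0.62) it snaps the rest of the way by itself and stays.
- rings (a joint): Angle of the two steel ring arches, driven by the lever (0.8 x its angle), rad: 0 = closed on the post tips, 1.0 = fully open, leaning away to +x of the file, clear of the space above the posts. They hinge along y at x = +42 mm of the file, 10 mm above the counter.
- lever_hinge (a point): Pivot of the lever, fixed at x = +28, y = +60 mm of the file, 34 mm above the counter; axes as the file.
- lever_grip (a point): Centre of the lever's free end: a steel roller 14 mm thick, 30 mm long (along the lever) on a 10 mm rod, 68 mm from the pivot; the lever ends 15 mm beyond. Axes turn with the lever: y along it to the free end. Lever down: 34 mm above the counter (30 mm above the cover), free on both sides.
- board_bar (a point): Centre of the grip bar on the sample board (grey plastic, 130 x 120 x 6 mm, 0.1 to 0.2 kg). x: along the 130 mm to the edge with two holes; y: along the 120 mm; z: out of the face with the bar. Bar: aluminium, 56 (x) x 14 (y) mm, 28 mm tall, mid-face. This point: 20 mm above the underside, 14 mm below the bar's top. Starts upright in the stand: hole edge down, bar facing away from the robot.
- board_holes (a point): Point on the board's underside mid-way between its two square through holes (16 x 16 mm), at board x = +50, y = -40 and +40 mm from its middle; axes as the board (z is 20 mm below the bar's centre).
- stand: Clear plastic stand, fixed; origin at the centre of its underside. Foot 80 (x) x 150 (y) x 6 mm; two walls along y, 4 mm thick, 36 mm high above the counter, 9 mm slot between them, slot floor 6 mm above the counter. The board stands in it with some play, top edge 136 mm above the counter.
- jar: Bystander: glass sweets jar, 96 mm wide, 150 mm tall, left of the file; origin under its centre.
- phone: Bystander: black phone 150 x 72 x 8 mm lying left of the file; origin under its centre, long side along x.
- calculator: Bystander: grey desk calculator 150 x 105 x 19 mm, on the right, nearer the robot; origin under its centre, long side along x.
- polish: Bystander: clear tray with eight nail polish bottles, 90 x 170 mm, 80 mm tall, right of the stand; origin under its centre.
Things that resemble listed ones, but are neither listed nor needed, are in the scene too. What is shaped like the part that bears board_bar but red is not meant.

How it is judged:
By the outcome, as a careful person would: the job done as asked, in the order asked, and still so for the second after the job is handed in, with the robot touching nothing.
It also fails if it takes over 67 s, if anything falls off the work surface, if the arm or the gripper's body presses on something with over 40 N, if the wrist force passes 120 N, or if a joint passes its speed limit or range.

## Working session

There is one attempt and no reset: what is moved stays moved. The work goes in short steps, each a Python script; the robot and the scene stay as the last script left them, time stands still between calls to the robot, and variables do not carry over. Pictures are saved under pics/ and viewed, about 8 in all and at most 12, crops included, and the job is handed in when it is done.

```bash
ls; mkdir -p pics; python3 - <<'E'
from station import robot, fingers, vision, workorder, recognise
import cv2, numpy as np
for n in ["scene","top"]:
    im=vision.grab_frame(n); cv2.imwrite(f"pics/{n}0.png",im[:,:,::-1])
    c=vision.calibration(n); print(n,{k:np.round(v,4).tolist() if not isinstance(v,str) else v for k,v in c.items()})
    for l in ["file","lever","rings","board_bar","stand","jar","phone","calculator","polish"]:
        print(l,[(round(d["p"],2),np.round(d["rect"]).tolist()) for d in recognise(l,n)])
print({k:np.round(v,4).tolist() for k,v in vision.calibration("wrist").items()})
print(robot.current_time_s(),robot.current_tool_pos(),robot.current_eef_rot())
E
```

```text
pics
scene {'mtx': [[588.1929, 0.0, 319.1655], [0.0, 588.1929, 245.9386], [0.0, 0.0, 1.0]], 'extrinsics': [[0.1404, 0.99, -0.0125, -0.0644], [-0.8606, 0.1283, 0.4928, 0.3867], [0.4895, -0.0585, 0.8701, -1.9079], [0.0, 0.0, 0.0, 1.0]]}
file [(0.95, [371.0, 305.0, 133.0, 180.0]), (0.71, [211.0, 300.0, 53.0, 27.0])]
lever [(0.44, [393.0, 281.0, 44.0, 12.0])]
rings []
board_bar [(0.8, [231.0, 383.0, 69.0, 66.0]), (0.72, [211.0, 298.0, 51.0, 25.0]), (0.64, [203.0, 182.0, 58.0, 50.0])]
stand [(0.57, [217.0, 310.0, 62.0, 29.0])]
jar [(0.64, [515.0, 252.0, 48.0, 51.0])]
phone [(0.85, [456.0, 211.0, 31.0, 46.0])]
calculator [(0.95, [123.0, 257.0, 42.0, 56.0]), (0.71, [134.0, 323.0, 71.0, 49.0])]
polish [(0.97, [134.0, 324.0, 73.0, 47.0])]
top {'mtx': [[463.1136, 0.0, 316.7324], [0.0, 463.1136, 238.9899], [0.0, 0.0, 1.0]], 'extrinsics': [[-0.0163, -0.9996, -0.0238, 0.0358], [0.9947, -0.0186, 0.101, -0.5021], [-0.1014, -0.022, 0.9946, -1.5121], [0.0, 0.0, 0.0, 1.0]]}
file [(0.83, [292.0, 205.0, 91.0, 150.0])]
lever [(0.66, [203.0, 276.0, 22.0, 46.0]), (0.46, [267.0, 210.0, 24.0, 4.0])]
rings []
board_bar [(0.97, [405.0, 149.0, 49.0, 46.0]), (0.63, [421.0, 205.0, 43.0, 18.0]), (0.63, [424.0, 337.0, 45.0, 54.0]), (0.25, [477.0, 202.0, 53.0, 26.0])]
stand [(0.56, [410.0, 209.0, 46.0, 32.0])]
jar [(0.72, [165.0, 212.0, 42.0, 36.0])]
phone [(0.84, [203.0, 276.0, 26.0, 47.0])]
calculator []
polish [(0.63, [478.0, 200.0, 56.0, 26.0])]
{'mtx': [[362.9376, 0.0, 326.6113], [0.0, 362.9376, 231.6224], [0.0, 0.0, 1.0]], 'T_tool_cam': [[0.0013, 0.9501, 0.312, 0.08], [1.0, -0.0016, 0.0007, -0.0006], [0.0012, 0.312, -0.9501, -0.1254], [0.0, 0.0, 0.0, 1.0]]}
1.0 [ 0.24215527 -0.49382846  0.24828401] [-1.79999096e+02 -1.69733283e-03  2.61205446e+01]
```

```bash
python3 - <<'E'
import cv2
im=cv2.imread("pics/top0.png")[90:390,130:530]; cv2.imwrite("pics/t1.png",cv2.resize(im,(800,600),interpolation=cv2.INTER_CUBIC))
im=cv2.imread("pics/scene0.png")[130:430,90:490]; cv2.imwrite("pics/s1.png",cv2.resize(im,(800,600),interpolation=cv2.INTER_CUBIC))
E
```

```text
(no output)
```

View pics/t1.png

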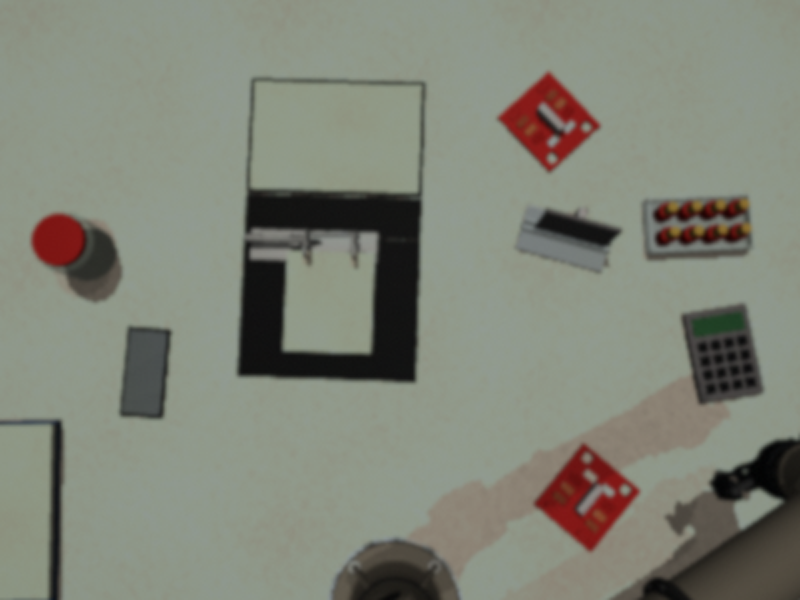

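View pics/s1.png

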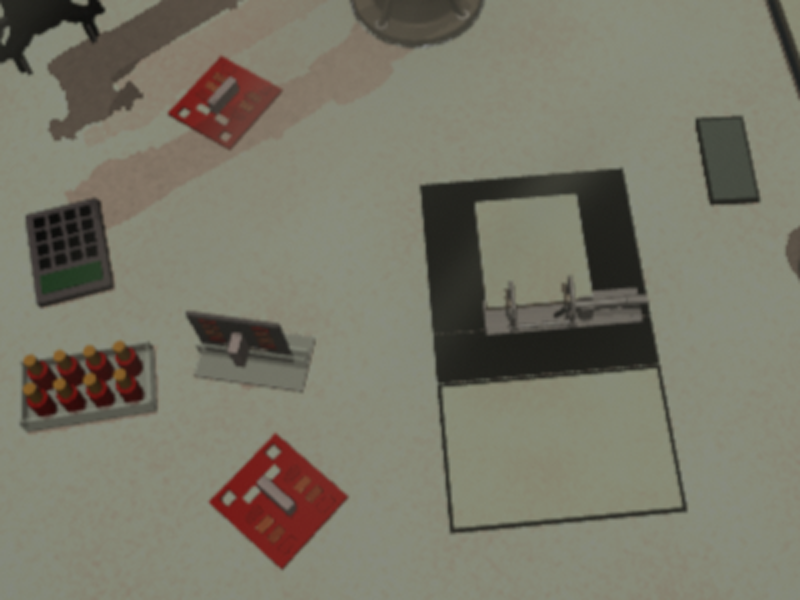

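The red boards, at top-crop (549,122) and (587,497), are look-alikes and so is a second file at the lower left (30,510). The wanted grey board stands in the clear stand at top-crop (570,232) and scene-crop (240,340), with its bar facing away from the robot. The file to use is the open one, with posts near (307,255) and (355,255) and the lever pointing left. Next I fit the poses and take close wrist views.

```bash
cat > h.py <<'E'
from station import robot, fingers, vision, workorder, recognise
import cv2, numpy as np
from scipy.optimize import least_squares
from scipy.spatial.transform import Rotation as R
def proj(P,K,E):
    P=np.atleast_2d(P); c=P@E[:3,:3].T+E[:3,3]; c=c*[1,-1,-1]
    q=c@np.asarray(K).T; return q[:,:2]/q[:,2:]
def cam(n):
    c=vision.calibration(n); return np.array(c["mtx"]),np.array(c["extrinsics"])
def wcam():
    c=vision.calibration("wrist"); T=np.eye(4)
    T[:3,:3]=R.from_euler("xyz",robot.current_eef_rot(),degrees=True).as_matrix(); T[:3,3]=robot.current_tool_pos()
    return np.array(c["mtx"]),np.linalg.inv(T@np.array(c["T_tool_cam"]))
def tow(p,L):  # p=(x,y,yaw rad), L local Nx3 m
    L=np.atleast_2d(L); c,s=np.cos(p[2]),np.sin(p[2])
    return np.c_[p[0]+c*L[:,0]-s*L[:,1],p[1]+s*L[:,0]+c*L[:,1],L[:,2]]
def fit(obs,p0): # obs list of (K,E,L(mm),uv)
    f=lambda p: np.concatenate([(proj(tow(p,np.array(L)/1000.),K,E)-uv).ravel() for K,E,L,uv in obs])
    r=least_squares(f,p0,loss="soft_l1",f_scale=2.); return r.x,f(r.x).reshape(-1,2)
E
python3 - <<'E'
from h import *
def tc(a): return np.array(a)/2.+[130,90]
def sc(a): return np.array(a)/2.+[90,130]
L=[[-202,-150,4],[-202,150,4],[313,150,4],[313,-150,4],[-158,-74,16],[-158,74,16]]
t=tc([(414,380),(239,376),(252,79),(425,83),(372,353),(283,351)])
s=sc([(421,186),(622,169),(685,510),(451,531),(474,202),(578,195)])
kt,ks=cam("top"),cam("scene")
for o in ([(*kt,L,t)],[(*ks,L,s)],[(*kt,L,t),(*ks,L,s)]):
    p,r=fit(o,[.6,.0,0]); print("file",p[:2],np.degrees(p[2]),r.round(1).tolist())
Ls=[[40,-75,3],[40,75,3]]; ss=sc([(195,378),(303,391)])
Lb=[[0,-60,136],[0,60,136]]; 
# stand: local x away from robot
p,r=fit([(*ks,Ls,ss),(*ks,Lb,sc([(188,313),(278,322)]))],[.65,-.25,-.2]); print("stand",p[:2],np.degrees(p[2]),r.round(1).tolist())
print(proj(tow(p,np.array([[40,-75,3],[40,75,3],[-40,-75,3],[-40,75,3],[0,-60,136],[0,60,136]])/1000),*kt)*2-[260,180])
for q in [(.45,-.1,.3),(.5,-.1,.3)]: print(robot.inverse_kinematics(q,[180,0,0]),robot.inverse_kinematics(q,[180,0,180]))
E
```

```text
file [0.57221556 0.09780262] -2.796348529341192 [[1.3, 0.9], [-0.7, 0.0], [-0.2, -0.6], [-0.0, -0.6], [-0.1, 0.3], [-0.0, -0.1]]
file [0.57398946 0.09587354] -3.072115049674997 [[-0.4, -0.8], [0.6, -0.6], [1.0, 0.8], [-0.8, 1.0], [0.3, -0.2], [-0.7, -0.9]]
file [0.5731402  0.09670261] -2.959246371431455 [[1.5, 0.7], [-0.6, -0.4], [0.4, -1.0], [0.5, -0.7], [0.1, 0.1], [0.2, -0.4], [-0.3, -1.0], [0.6, -0.9], [1.5, 0.3], [-0.2, 0.7], [0.4, -0.5], [-0.6, -1.2]]
stand [ 0.60504333 -0.30178206] -14.624056580737866 [[-1.6, 1.1], [-0.5, 0.3], [0.2, -0.8], [2.1, -0.6]]
[[616.17409169 222.87904791]
 [529.19039036 202.59692702]
 [606.06493981 268.5620052 ]
 [518.71472023 247.97838749]
 [621.52584027 229.8720527 ]
 [545.28652423 212.07268486]]
[ 27.50830595   6.80322497 -19.04190656  93.44223575   2.24824267
  80.13105238 -81.79461739] [ 40.36185619   8.02197892 -33.76645532  93.026232     4.51297424
  80.32108948  96.09495885]
[ 24.38731526  12.7767264  -18.49451619  86.58024315   4.06960716
  81.30447093 -84.29562939] [ 37.25113091  14.71250246 -35.10122447  86.11533957   8.48370898
  81.84929704  91.83181563]
```

```bash
cat >> h.py <<'E'
FILE=np.array([.5731,.0967,np.radians(-2.96)]); STAND=np.array([.605,-.302,np.radians(-14.6)])
def eul(z,y): # tool z and jaw axis y, world
    z=np.array(z,float)/np.linalg.norm(z); y=np.array(y,float); y-=z*(y@z); y/=np.linalg.norm(y)
    return R.from_matrix(np.c_[np.cross(y,z),y,z]).as_euler("xyz",degrees=True)
def fdir(p,v): return tow([0,0,p[2]],np.array(v,float))[0]
def fp(p,mm): return tow(p,np.array(mm,float)/1000)[0]
E
python3 - <<'E'
from h import *
ik=lambda p,e: (lambda q: None if q is None else np.round(q).astype(int).tolist())(robot.inverse_kinematics(p,e))
for s in (1,-1):
    print("lever",s,[ik(fp(FILE,[28,60+68*np.cos(a),34+68*np.sin(a)]),eul([0,0,-1],fdir(FILE,[s,0,0]))) for a in (0,.5,1.25)])
    print("place",s,ik(fp(FILE,[-50,0,40]),eul([0,0,-1],fdir(FILE,[0,s,0]))),ik(fp(FILE,[-50,0,140]),eul([0,0,-1],fdir(FILE,[0,s,0]))))
    for al in (0,20,30,40,50):
        a=np.radians(al); z=fdir(STAND,[-np.sin(a),0,-np.cos(a)]); y=fdir(STAND,[0,s,0])
        z2=[np.cos(a),0,-np.sin(a)]
        print("board",s,al,[ik(fp(STAND,[23,0,h]),eul(z,y)) for h in (75,130)], "lay",[ik([x,-.2,.026],eul(z2,[0,s,0])) for x in (.45,.5)])
E
```

```text
lever 1 [[3, 46, -40, 83, 32, 62, -47], [4, 44, -42, 83, 31, 65, -45], [8, 40, -41, 83, 27, 67, -40]]
place 1 [18, 35, -41, 103, 28, 53, 51] [20, 27, -44, 97, 21, 64, 57]
board 1 0 [[41, 46, -29, 72, 22, 68, 86], [41, 43, -29, 68, 20, 74, 88]] lay [[58, 75, 1, 139, 243, 108, -61], [48, 72, 1, 136, 232, 109, -68]]
board 1 20 [[33, 62, -28, 42, 25, 100, 89], [32, 60, -28, 38, 24, 106, 90]] lay [None, [103, 84, -63, 142, 192, 38, -9]]
board 1 30 [None, None] lay [None, [95, 65, -62, 142, 182, 36, -21]]
board 1 40 [None, None] lay [[96, 49, -62, 144, 176, 25, -28], [88, 50, -62, 139, 168, 26, -25]]
board 1 50 [None, None] lay [[89, 38, -61, 139, 153, 13, -18], [83, 41, -61, 134, 137, 15, -4]]
lever -1 [[13, 56, -62, 83, 50, 72, 122], [13, 53, -62, 82, 47, 73, 124], [17, 49, -62, 83, 44, 74, 129]]
place -1 [11, 32, -31, 103, 21, 51, -123] [14, 25, -35, 97, 16, 63, -119]
board -1 0 [[26, 42, -2, 72, 1, 65, -81], [26, 40, -2, 69, 2, 71, -81]] lay [[58, 75, 1, 139, 243, 108, 119], [48, 72, 1, 136, 232, 109, 112]]
board -1 20 [[24, 59, -2, 43, 5, 98, -82], [24, 58, -2, 39, 5, 104, -82]] lay [None, [103, 84, -63, 142, 192, 38, 171]]
board -1 30 [None, None] lay [None, [95, 65, -62, 142, 182, 36, 159]]
board -1 40 [None, None] lay [[96, 49, -62, 144, 176, 25, 152], [88, 50, -62, 139, 168, 26, 155]]
board -1 50 [None, None] lay [[89, 38, -61, 139, 153, 13, 162], [76, 35, -51, 134, 166, 11, 143]]<sys>:0: UserWarning: Gimbal lock detected. Setting third angle to zero since it is not possible to uniquely determine all angles.
```

```bash
python3 - <<'E'
from h import *
for x,y in [(.36,-.2),(.42,-.2),(.48,-.17),(.62,-.13),(.7,-.13)]:
  az=np.arctan2(y,x); row=[]
  for th in range(0,75,10):
    t=np.radians(th); z=[np.cos(az)*np.sin(t),np.sin(az)*np.sin(t),-np.cos(t)]
    q=robot.inverse_kinematics([x,y,.04],eul(z,[np.sin(az),-np.cos(az),0]))
    row.append((th,None if q is None else np.round(q).astype(int).tolist()))
  print(x,y,row)
E
```

```text
0.36 -0.2 [(0, [31, 17, -5, 122, 2, 41, -95]), (10, [32, 12, -6, 130, 4, 28, -97]), (20, [33, 8, -8, 139, 11, 13, -104]), (30, None), (40, None), (50, None), (60, None), (70, None)]
0.42 -0.2 [(0, [28, 22, -5, 114, 3, 44, -95]), (10, [27, 17, -5, 123, 4, 30, -96]), (20, [25, 13, -2, 132, 6, 15, -98]), (30, [59, 16, -40, 139, 102, 12, 168]), (40, None), (50, None), (60, None), (70, None)]
0.48 -0.17 [(0, [23, 26, -7, 108, 4, 47, -96]), (10, [23, 21, -6, 117, 5, 32, -97]), (20, [18, 17, -1, 126, 4, 17, -97]), (30, None), (40, [61, 27, -51, 141, 136, 29, 139]), (50, None), (60, None), (70, None)]
0.62 -0.13 [(0, [16, 38, -8, 87, 6, 56, -96]), (10, [15, 32, -7, 97, 6, 40, -97]), (20, [11, 28, -1, 108, 3, 24, -95]), (30, [-16, 29, 32, 118, -66, 15, -31]), (40, [26, 28, -20, 125, 141, 15, 131]), (50, [51, 42, -51, 130, 145, 41, 141]), (60, [60, 61, -62, 135, 158, 63, 148]), (70, [63, 77, -63, 137, 175, 77, 154])]
0.7 -0.13 [(0, [13, 46, -7, 71, 6, 63, -95]), (10, [13, 40, -6, 84, 6, 47, -96]), (20, [10, 35, -2, 95, 4, 30, -94]), (30, [4, 33, 7, 105, -11, 13, -82]), (40, [24, 34, -20, 113, 119, 12, 155]), (50, [40, 42, -41, 119, 144, 33, 140]), (60, [56, 63, -62, 124, 155, 56, 153]), (70, [58, 74, -62, 126, 172, 68, 153])]
```

```bash
python3 - <<'E'
from h import *
for x,y in [(.42,-.2),(.48,-.2),(.55,-.16)]:
  for azd in range(-180,180,30):
   for s in (1,-1):
    az=np.radians(azd); row=[]
    for th in (30,50,60,70):
      t=np.radians(th); z=[np.cos(az)*np.sin(t),np.sin(az)*np.sin(t),-np.cos(t)]
      q=robot.inverse_kinematics([x,y,.035],eul(z,[s*np.sin(az),-s*np.cos(az),0]))
      row.append(None if q is None else np.round(q).astype(int).tolist())
    if row[2]: print(x,y,azd,s,row)
E
```

```text
0.42 -0.2 -180 1 [[37, 45, -31, 89, 25, 84, 88], [32, 60, -32, 73, 29, 107, 86], [24, 64, -20, 65, 24, 114, 91], None]
0.42 -0.2 -180 -1 [[23, 41, -9, 90, 13, 79, -81], [19, 55, -7, 73, 15, 101, -82], [17, 63, -6, 66, 16, 111, -81], None]
0.42 -0.2 -150 1 [[48, 55, -62, 96, 54, 94, 90], [34, 62, -52, 84, 53, 110, 90], [26, 64, -41, 79, 50, 114, 93], [13, 65, -20, 74, 42, 114, 102]]
0.42 -0.2 -150 -1 [[21, 38, -16, 97, 28, 74, -68], [13, 51, -14, 85, 33, 93, -73], [9, 57, -11, 80, 34, 101, -73], [6, 64, -8, 74, 35, 109, -73]]
0.42 -0.2 -120 1 [[47, 49, -62, 108, 62, 86, 108], [35, 62, -62, 102, 71, 110, 97], [26, 63, -52, 99, 69, 112, 96], [18, 64, -41, 95, 67, 114, 96]]
0.42 -0.2 -120 -1 [[19, 32, -20, 109, 41, 64, -56], [8, 43, -17, 103, 49, 81, -68], [4, 50, -16, 99, 52, 89, -72], [1, 56, -15, 96, 54, 97, -75]]
0.42 -0.2 -90 1 [[49, 40, -62, 121, 71, 72, 125], [35, 55, -62, 122, 84, 99, 106], [31, 64, -62, 121, 89, 114, 99], [22, 66, -52, 119, 87, 116, 94]]
0.42 -0.2 -90 -1 [[22, 26, -24, 122, 56, 51, -44], [13, 38, -30, 123, 72, 73, -69], [8, 45, -30, 121, 76, 84, -78], [3, 53, -2
[... 6545 characters left out ...]
 -51, 68, 54]]
0.55 -0.16 60 -1 [[25, 35, 9, 102, -45, 55, -147], [34, 43, 10, 101, -61, 69, -127], [37, 49, 11, 99, -67, 78, -120], [39, 56, 11, 97, -71, 87, -115]]
0.55 -0.16 90 1 [[45, 45, -23, 86, -12, 66, 32], [49, 56, -22, 77, -23, 80, 42], [51, 62, -22, 72, -27, 87, 44], [52, 68, -22, 67, -32, 94, 46]]
0.55 -0.16 90 -1 [[26, 42, 6, 87, -32, 71, -133], [32, 54, 8, 78, -43, 88, -124], [34, 60, 9, 73, -49, 97, -122], [57, 71, -35, 67, -22, 91, -140]]
0.55 -0.16 120 1 [[39, 52, -26, 73, 0, 82, 48], [39, 66, -25, 55, -7, 102, 51], [39, 73, -25, 46, -11, 112, 50], None]
0.55 -0.16 120 -1 [[24, 49, 2, 74, -18, 83, -119], [27, 63, 3, 56, -27, 105, -117], [28, 71, 5, 47, -32, 116, -118], None]
```

```bash
python3 - <<'E'
from h import *
def view(name,pos,e,labels,crop=None):
    robot.move_to(pos,e); K,E=wcam(); im=vision.grab_frame("wrist"); cv2.imwrite(f"pics/{name}.png",im[:,:,::-1]); np.savez(f"pics/{name}.npz",K=K,E=E)
    for l in labels: print(l,[(round(d["p"],2),np.round(d["rect"]).tolist()) for d in recognise(l,"wrist")])
view("w1",fp(STAND,[-10,0,270]),eul([0,0,-1],fdir(STAND,[0,-1,0])),["board_bar","stand"])
view("w2",fp(FILE,[28,110,250]),eul([0,0,-1],fdir(FILE,[1,0,0])),["lever","rings"])
print(robot.current_time_s())
for n,P,L in (("w1",STAND,[[40,-75,3],[40,75,3],[0,-60,136],[0,60,136]]),("w2",FILE,[[0,40,60],[0,-40,60],[28,128,34],[28,60,34]])):
    d=np.load(f"pics/{n}.npz"); print(n,proj(tow(P,np.array(L)/1000),d["K"],d["E"]).round().tolist())
E
```

```text
board_bar [(0.69, [238.0, 42.0, 162.0, 85.0]), (0.67, [325.0, 185.0, 165.0, 59.0]), (0.53, [409.0, 429.0, 29.0, 19.0])]
stand [(0.63, [320.0, 183.0, 144.0, 77.0]), (0.27, [80.0, 219.0, 159.0, 437.0])]
lever [(0.91, [325.0, 214.0, 17.0, 105.0]), (0.69, [76.0, 10.0, 153.0, 19.0])]
rings [(0.81, [317.0, 300.0, 44.0, 95.0])]
4.625
w1 [[396.0, 141.0], [253.0, 141.0], [406.0, 210.0], [243.0, 211.0]]
w2 [[297.0, 276.0], [299.0, 348.0], [326.0, 180.0], [326.0, 247.0]]
```

View pics/w1.png

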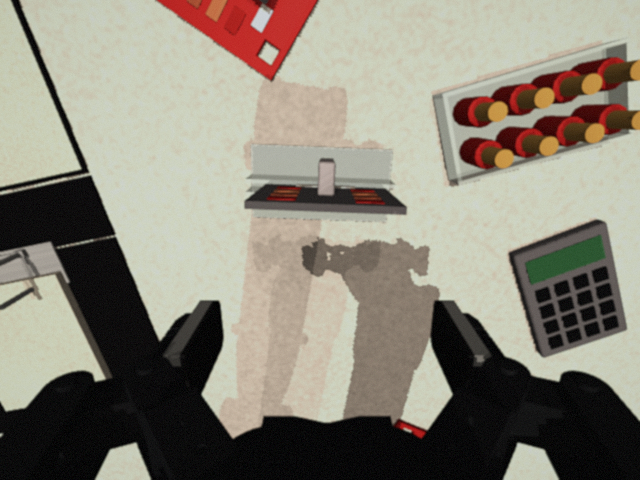

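View pics/w2.png

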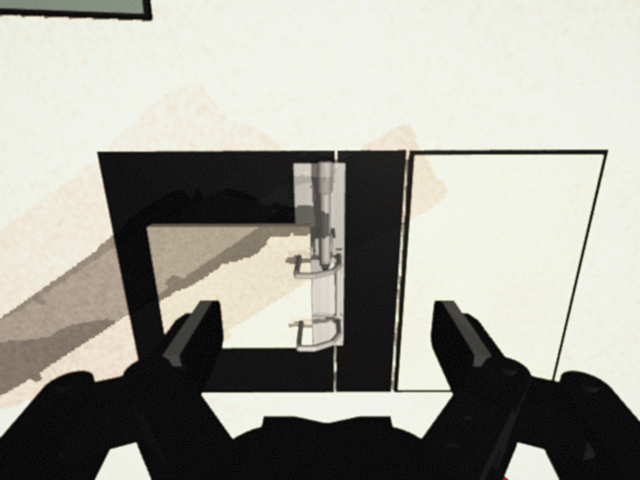

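w1 shows the grey board in the clear stand. Its top edge runs from (245,207) to (406,213), its bar is near (326,177), and the far foot edge runs from (252,144) to (390,148). w2 shows the lever at (322,160–260) and the rings at (317,262) and (317,335). I take one enlarged crop of both to refine the pixels.

```bash
python3 - <<'E'
import cv2,numpy as np
a=cv2.imread("pics/w1.png")[135:225,235:415]; b=cv2.imread("pics/w2.png")[150:360,270:360]
A=cv2.resize(a,None,fx=2.8,fy=2.8,interpolation=cv2.INTER_CUBIC); B=cv2.resize(b,None,fx=2.8,fy=2.8,interpolation=cv2.INTER_CUBIC)
c=np.zeros((600,800,3),np.uint8); c[:A.shape[0],:A.shape[1]]=A; c[:B.shape[0],540:540+B.shape[1]]=B
cv2.imwrite("pics/c1.png",c)
E
```

```text
(no output)
```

View pics/c1.png

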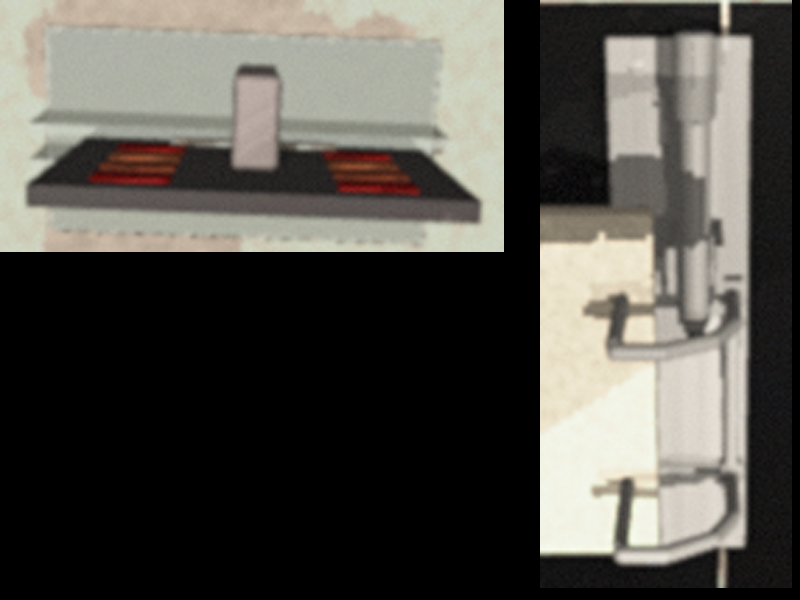

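```bash
cat >> h.py <<'E'
def ray(uv,z,K,E):
    uv=np.atleast_2d(uv).astype(float); d=np.c_[(uv-[K[0,2],K[1,2]])/[K[0,0],K[1,1]],np.ones(len(uv))]*[1,-1,-1]
    d=d@E[:3,:3]; c=-E[:3,:3].T@E[:3,3]; return c+d*((z-c[2])/d[:,2])[:,None]
E
python3 - <<'E'
from h import *
d=np.load("pics/w1.npz"); K,E=d["K"],d["E"]
px=lambda a:np.array(a)/2.8+[235,135]
for n,p,z in (("foot far",[(47,27),(440,38)],.006),("foot near",[(55,235),(425,240)],.006),("walltop far",[(35,121),(445,134)],.036),("bar top end",[(235,78),(278,78),(235,168),(278,168)],.099),("board top",[(30,183),(478,200),(28,203),(480,222)],.136)):
    w=ray(px(p),z,K,E); print(n,w[:,:2].round(4).tolist(),"mean",w.mean(0)[:2].round(4),"yaw",np.degrees(np.arctan2(*(w[1]-w[0])[:2][::1]*[1,-1])).round(2),"len",np.linalg.norm(w[1]-w[0]).round(4), "local",[((x-STAND[0])*np.cos(STAND[2])+(y-STAND[1])*np.sin(STAND[2])).round(4) for x,y in w[:,:2]])
print(np.r_[robot.current_contact_force()].round(2))
E
```

```text
foot far [[0.6597, -0.2373], [0.6186, -0.3786]] mean [ 0.6391 -0.3079] yaw -16.23 len 0.1472 local [np.float64(0.0366), np.float64(0.0324)]
foot near [[0.5819, -0.2148], [0.5425, -0.3571]] mean [ 0.5622 -0.286 ] yaw -15.48 len 0.1477 local [np.float64(-0.0443), np.float64(-0.0466)]
walltop far [[0.6307, -0.2293], [0.5893, -0.3692]] mean [ 0.61   -0.2993] yaw -16.49 len 0.1459 local [np.float64(0.0065), np.float64(0.0017)]
bar top end [[0.6351, -0.3053], [0.6319, -0.3173], [0.6095, -0.2984], [0.6062, -0.3107]] mean [ 0.6207 -0.3079] yaw -14.66 len 0.0124 local [np.float64(0.0299), np.float64(0.0299), np.float64(0.0034), np.float64(0.0034)]
board top [[0.6269, -0.2484], [0.5928, -0.3607], [0.6219, -0.2461], [0.5867, -0.3601]] mean [ 0.6071 -0.3038] yaw -16.9 len 0.1175 local [np.float64(0.0077), np.float64(0.003), np.float64(0.0023), np.float64(-0.003)]
[ 0.41 -0.33  0.35]
```

```bash
cat >> h.py <<'E'
def lev(a,dz=.004): return fp(FILE,[28,60+68*np.cos(a),34+68*np.sin(a)])+[0,0,-.002+dz]
EL=eul([0,0,-1],fdir(FILE,[1,0,0]))
E
python3 - <<'E'
from h import *
fingers.gripper_to(.5,25)
robot.move_to(lev(0)+[0,0,.06],EL)
print("hit",robot.line_to(lev(0),velocity=.1,f_stop=15),robot.current_tool_pos().round(4),lev(0).round(4))
fingers.gripper_to(0,25); print("gap",robot.current_finger_gap())
for a in (.15,.3,.45,.6,.75,.9,1.05,1.15):
    robot.line_to(lev(a),velocity=.12)
print("F",np.round(robot.current_contact_force(),1),"gap",robot.current_finger_gap())
fingers.gripper_to(.5)
robot.line_to(lev(1.25)+[0,0,.08],velocity=.2)
E0=wcam(); im=vision.grab_frame("wrist"); cv2.imwrite("pics/w3.png",im[:,:,::-1])
t=vision.grab_frame("scene"); cv2.imwrite("pics/s3.png",t[:,:,::-1])
c=np.zeros((480,800,3),np.uint8); c[:,:400]=im[:,120:520,::-1]; c[:,400:]=cv2.resize(t[220:340,320:420,::-1],(400,480),interpolation=cv2.INTER_CUBIC); cv2.imwrite("pics/c2.png",c)
print(proj(np.array([lev(1.25,.002),lev(0,.002)]),*E0).round()-[120,0],robot.current_time_s())
z=lambda d,az:[np.sin(np.radians(d))*np.cos(az),np.sin(np.radians(d))*np.sin(az),-np.cos(np.radians(d))]
az=np.radians(-16.4)
for tl in (-18,-20,-22,-24):
    print(tl,[robot.inverse_kinematics([.6252,-.3092,h],eul(z(tl,az),[np.sin(az),-np.cos(az),0])) is not None for h in (.077,.14,.2)])
E
```

```text
hit False [0.6082 0.2234 0.0367] [0.6077 0.2231 0.036 ]
gap 0.15079551566861601
F [-4.3  0.5  2.2] gap 0.14957303729475668
[[208. 251.]
 [208. 161.]] 9.9667
-18 [True, True, True]
-20 [True, True, True]
-22 [True, True, False]
-24 [True, True, False]
```

View pics/c2.png

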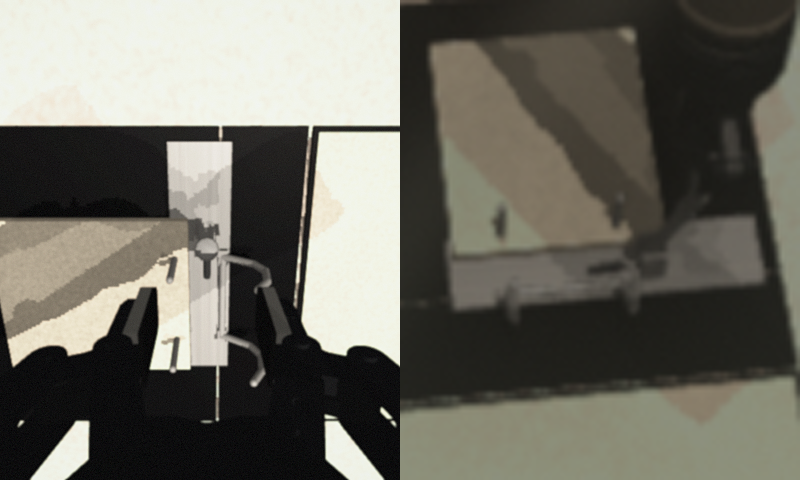

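The left half shows the lever raised, with its roller at (208,248) where I predicted (208,251), and the rings leaning open towards +x, clear of the posts. Next is the board.

```bash
cat >> h.py <<'E'
def zt(d,az): d=np.radians(d); return np.array([np.sin(d)*np.cos(az),np.sin(d)*np.sin(az),-np.cos(d)])
def et(d,az,s=1): return eul(zt(d,az),[s*np.sin(az),-s*np.cos(az),0])  # tilt d toward az; tool y=-s*board y
E
python3 - <<'E'
from h import *
az=np.radians(-16.4); e=et(-20,az); g=np.array([.6252,-.3092,.079])+.002*zt(-20,az)
fingers.gripper_to(.6,45)
robot.move_to([.48,-.05,.28],et(0,az)); 
robot.move_to(g+[0,0,.12],e)
print("hit",robot.line_to(g,velocity=.12,f_stop=12),(robot.current_tool_pos()-g).round(4),np.round(robot.current_contact_force(),1))
fingers.gripper_to(0,45); print("gap",robot.current_finger_gap(),np.round(robot.current_contact_force(),1),robot.current_time_s())
E
```

```text
hit False [ 0.0006 -0.0003  0.0013] [ 0.3 -0.   0. ]
gap 0.1564499387007797 [-0.4  0.2  1.9] 14.1
```

```bash
python3 - <<'E'
from h import *
p=np.array(robot.current_tool_pos()); az=np.radians(-16.4)
robot.line_to(p+[0,0,.115],velocity=.15)
print("gap",robot.current_finger_gap(),np.round(robot.current_contact_force(),1))
a2=np.radians(75)
robot.move_to([.45,-.22,.24],et(0,a2))
g=np.array([.42,-.20,0])
for th in (30,64): robot.move_to(g+[0,0,.13]+.002*zt(th,a2),et(th,a2))
print(np.round(robot.current_joint_positions()),np.round(robot.current_contact_force(),1),"gap",robot.current_finger_gap())
E_=wcam(); im=vision.grab_frame("wrist"); t=vision.grab_frame("scene")
c=np.zeros((480,800,3),np.uint8); c[:300,:400]=cv2.resize(im,(400,300))[:,:,::-1]; c[:,400:]=cv2.resize(t[130:370,180:380,::-1],(400,480)); cv2.imwrite("pics/c3.png",c)
print(robot.current_time_s())
E
```

```text
gap 0.16183208771561675 [ 0.6  0.2 -1.6]
[ 64.  45. -14.  94. -38.  88.  53.] [ 1.   1.2 -1. ] gap 0.15960702113393072
17.525
```

View pics/c3.png

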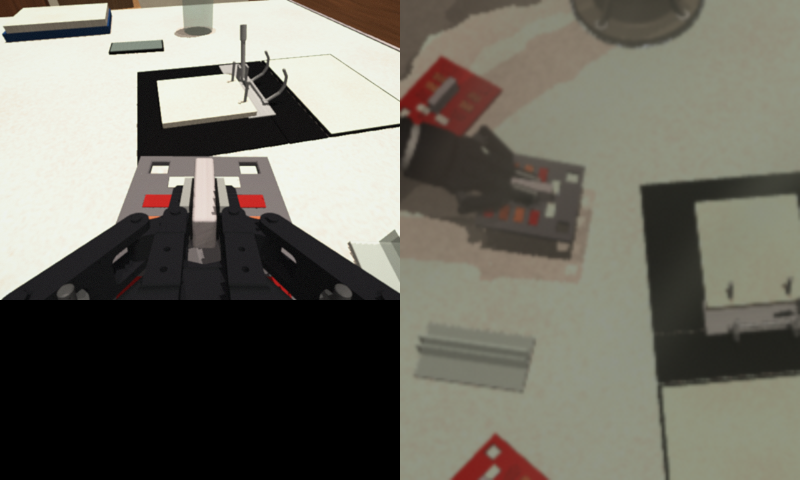

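c3 shows the board held nearly flat with its bar up and its holes towards the file (left view, (160,168) and (249,168)), over bare counter. I check the red board's distance, then lower.

```bash
python3 - <<'E'
from h import *
K,E=cam("top"); c=ray(np.array([(587,445),(640,491),(587,550),(535,500)])/2.+[130,90],.006,K,E); print(c[:,:2].round(3).tolist())
if c[:,0].max()<.31:
    a2=np.radians(75); g=np.array([.42,-.20,0])+.002*zt(64,a2)
    print("hit1",robot.line_to(g+[0,0,.055],velocity=.12,f_stop=12))
    print("hit2",robot.line_to(g+[0,0,.028],velocity=.03,f_stop=7),np.array(robot.current_tool_pos()).round(4)-g,np.round(robot.current_contact_force(),1),robot.current_time_s())
E
```

```text
[[0.255, -0.32], [0.179, -0.404], [0.086, -0.314], [0.167, -0.232]]
hit1 False
hit2 True [-6.52500336e-05  6.36632363e-05  3.61767423e-02] [-0.4 -0.8  2.8] 18.95
```

```bash
python3 - <<'E'
from h import *
a2=np.radians(75); g=np.array([.42,-.20,0])+.002*zt(64,a2)
fingers.gripper_to(0,20)
print("hit",robot.line_to(g+[0,0,.0265],velocity=.02,f_stop=18),(np.array(robot.current_tool_pos())-g).round(4),np.round(robot.current_contact_force(),1))
fingers.gripper_to(.5); robot.pause(.3); print(np.round(robot.current_contact_force(),1))
robot.line_to(np.array(robot.current_tool_pos())-.09*zt(64,a2),velocity=.15)
robot.move_to([.40,-.20,.27],et(0,np.radians(75)))
K,E=wcam(); np.savez("pics/w4.npz",K=K,E=E); im=vision.grab_frame("wrist"); cv2.imwrite("pics/w4.png",im[:,:,::-1])
print([(round(d["p"],2),np.round(d["rect"]).tolist()) for d in recognise("board_bar","wrist")],robot.current_time_s())
E
```

```text
hit False [-0.0003 -0.0013  0.0271] [-1.7 -5.6  5.7]
[-1.  -0.6  0.1]
[(0.69, [173.0, 312.0, 121.0, 91.0]), (0.55, [346.0, 175.0, 120.0, 124.0]), (0.55, [635.0, 178.0, 10.0, 25.0])] 22.2167
```

View pics/w4.png

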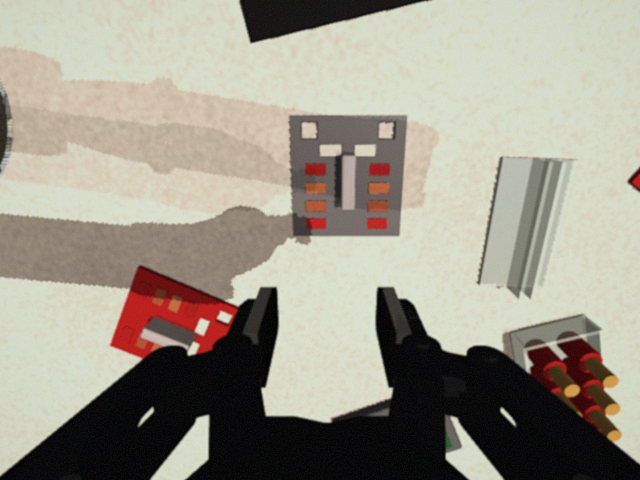

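The board lies flat with its bar up, let go. Its corners are at (290,115), (406,116), (400,236) and (293,236), and its holes at (309,130) and (387,130). I fit its pose and regrasp it from above.

```bash
python3 - <<'E'
from h import *
d=np.load("pics/w4.npz"); K,E=d["K"],d["E"]
L=[[65,60,6],[65,-60,6],[-65,-60,6],[-65,60,6],[50,40,6],[50,-40,6]]; uv=np.array([(290,115),(406,116),(400,236),(293,236),(309,130),(387,130)],float)
b,r=fit([(K,E,L,uv)],[.42,-.2,1.3]); print(b[:2].round(4),np.degrees(b[2]).round(1),r.round(1).tolist(), "bar top px",proj(tow(b,[[0.028,0,.034],[-.028,0,.034]]),K,E).round())
np.save("b.npy",b); e=et(0,b[2]); g=np.array([b[0],b[1],.026])
fingers.gripper_to(.5,50)
robot.move_to(g+[0,0,.07],e)
print("hit",robot.line_to(g,velocity=.1,f_stop=10),np.round(robot.current_contact_force(),1))
fingers.gripper_to(0,50); print("gap",robot.current_finger_gap(),(np.array(robot.current_tool_pos())-g).round(4))
robot.line_to(g+[0,0,.16],velocity=.15)
ef=et(0,FILE[2]); pf=fp(FILE,[-50,0,0])
robot.move_to(pf+[0,0,.17],ef)
print("at",np.array(robot.current_tool_pos()).round(4)-pf,np.round(robot.current_joint_positions()),robot.current_finger_gap(),robot.current_time_s())
K,E=wcam(); np.savez("pics/w5.npz",K=K,E=E); im=vision.grab_frame("wrist"); cv2.imwrite("pics/w5.png",im[:,:,::-1])
print("posts",proj(tow(FILE,[[0,.04,.06],[0,-.04,.06]]),K,E).round(),"holes exp",proj(tow([pf[0],pf[1],FILE[2]],[[.05,.04,.15],[.05,-.04,.15]]),K,E).round())
E
```

```text
[ 0.4216 -0.1926] 75.1 [[-0.7, 0.1], [1.3, -1.0], [-0.5, 0.2], [0.0, 0.1], [0.1, 0.4], [-0.1, 0.3]] bar top px [[349. 155.]
 [348. 211.]]
hit False [0.5 0.3 1. ]
gap 0.15168201254190686 [ 0.0007 -0.0003  0.0008]
at [ 3.32914391e-05 -9.81938431e-04  1.69800000e-01] [   0.   20.  -17.   96.    6.   65. -111.] 0.15512188413111316 27.3583
posts [[263. 161.]
 [388. 161.]] holes exp [[227. 189.]
 [424. 189.]]
```

View pics/w5.png

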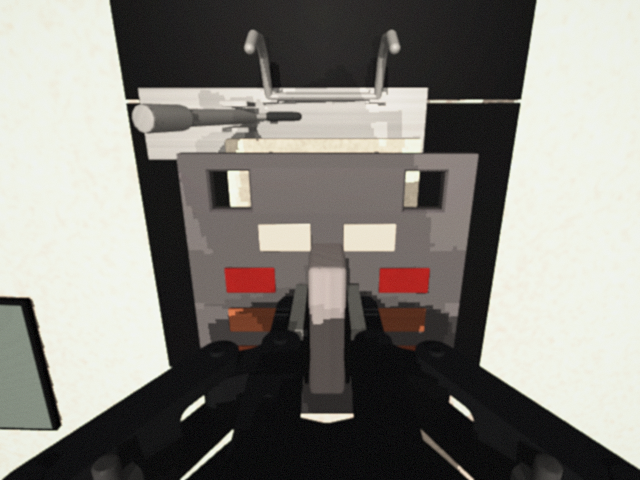

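The holes are seen at (229,189) and (424,189), where I expected (227,189) and (424,189), so the board is aligned to about 1 mm over the posts. Lowering it now.

```bash
python3 - <<'E'
from h import *
pf=fp(FILE,[-50,0,0]); ef=et(0,FILE[2])
robot.line_to(pf+[0,0,.085],ef,velocity=.15)
print("hit1",robot.line_to(pf+[0,0,.05],velocity=.05,f_stop=6),np.round(robot.current_contact_force(),1))
print("hit2",robot.line_to(pf+[0,0,.041],velocity=.03,f_stop=6),(np.array(robot.current_tool_pos())-pf).round(4),np.round(robot.current_contact_force(),1))
E
```

```text
hit1 False [ 0.2 -0.2 -2.2]
hit2 True [0.001  0.0002 0.0429] [ 0.  -0.   4.4]
```

```bash
python3 - <<'E'
from h import *
pf=fp(FILE,[-50,0,0])
fingers.gripper_to(.45); robot.pause(.2)
robot.line_to(pf+[0,0,.2],velocity=.2)
robot.move_to(lev(1.25)+[0,0,.08],EL)
im=vision.grab_frame("wrist"); t=vision.grab_frame("scene")
c=np.zeros((480,800,3),np.uint8); c[:,:400]=im[:,120:520,::-1]; c[:,400:]=cv2.resize(t[220:340,320:420,::-1],(400,480),interpolation=cv2.INTER_CUBIC); cv2.imwrite("pics/c4.png",c)
K,E=wcam(); print((proj(tow(FILE,[[0,.04,.06],[0,-.04,.06],[.015,.06,.022],[.015,-.06,.022]]),K,E)-[120,0]).round().tolist(),robot.current_time_s())
E
```

```text
[[170.0, 284.0], [173.0, 373.0], [192.0, 241.0], [193.0, 363.0]] 32.1167
```

View pics/c4.png

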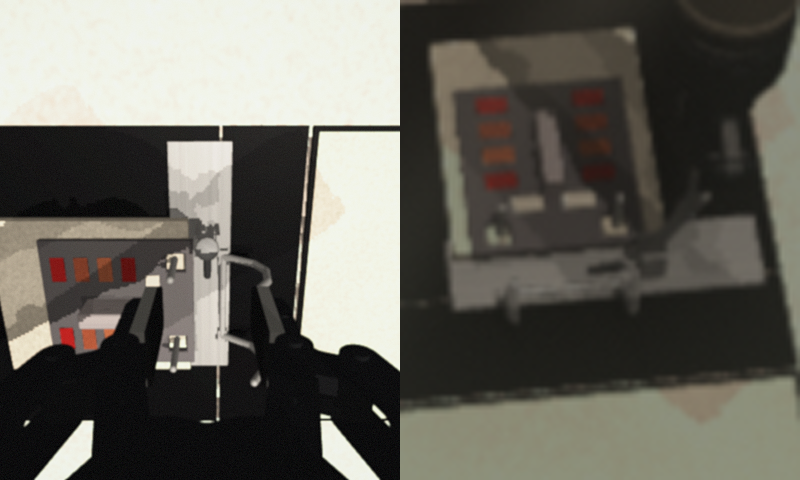

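The board lies flat on the slips with both posts through its holes, at (170,265) and (175,345). Closing the lever next.

```bash
python3 - <<'E'
from h import *
print("hit",robot.line_to(lev(1.25),EL,velocity=.12,f_stop=12))
fingers.gripper_to(0,25); print("gap",robot.current_finger_gap())
for a in (1.1,.95,.8,.65,.5,.35,.2,.08): robot.line_to(lev(a),velocity=.12)
print("F",np.round(robot.current_contact_force(),1),"gap",robot.current_finger_gap())
fingers.gripper_to(.45)
robot.line_to(lev(0)+[0,0,.045],velocity=.15); fingers.gripper_to(0)
top=lev(0); top[2]=.041+.017
print("press",robot.line_to(top+[0,0,-.004],velocity=.04,f_stop=12),(np.array(robot.current_tool_pos())-top).round(4),np.round(robot.current_contact_force(),1))
robot.line_to(lev(0)+[0,0,.18],velocity=.2)
robot.move_to(fp(FILE,[28,110,250]),EL)
im=vision.grab_frame("wrist"); K,E=wcam()
print((proj(tow(FILE,[[0,.04,.06],[0,-.04,.06],[.028,.128,.034]]),K,E)-[120,0]).round().tolist())
robot.move_to([.3,-.15,.35],et(0,0)); t=vision.grab_frame("top"); s=vision.grab_frame("scene")
for n,f in (("top",t),("scene",s)):
    cv2.imwrite(f"pics/{n}9.png",f[:,:,::-1])
c=np.zeros((600,800,3),np.uint8); c[:480,:400]=im[:,120:520,::-1]; c[:300,400:]=cv2.resize(t[120:330,130:410,::-1],(400,300)); c[300:,400:]=cv2.resize(s[215:335,320:480,::-1],(400,300),interpolation=cv2.INTER_CUBIC); cv2.imwrite("pics/c5.png",c)
print(robot.current_time_s())
E
```

```text
hit False
gap 0.15106721602110326
F [-0.2  6.5 -0.2] gap 0.15548110847617874
press True [-0.0002 -0.0002 -0.0001] [-1.6 -1.2  6.2]
[[178.0, 278.0], [180.0, 350.0], [207.0, 182.0]]
40.2083
```

View pics/c5.png

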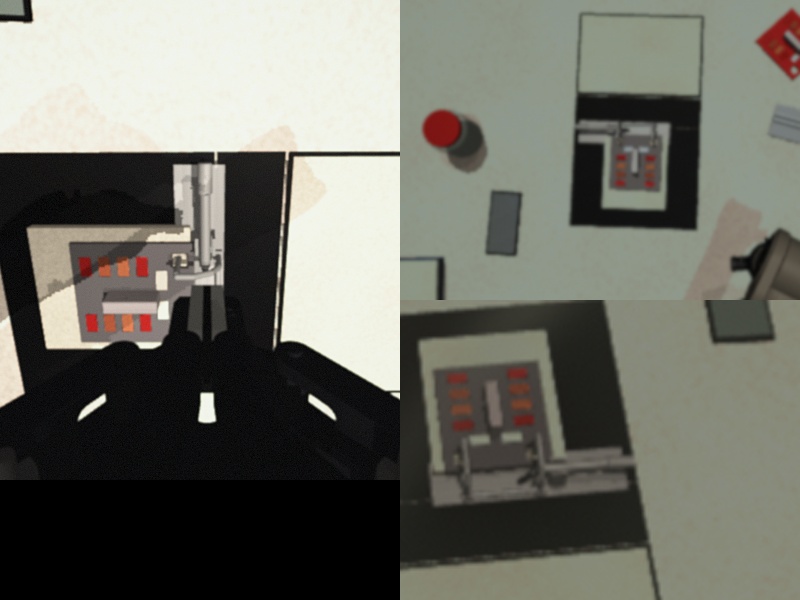

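The lever is level: pressing its roller met resistance at z = 41 mm, which is the expected top. The rings are closed over both posts, the board lies flat, and the jar and phone look unmoved. Handing in.

```bash
python3 - <<'E'
from h import *
a=cv2.imread("pics/top0.png").astype(int); b=cv2.imread("pics/top9.png").astype(int); d=abs(a-b).max(2)
for n,(x0,y0,x1,y1) in dict(jar=(140,190,190,240),phone=(185,250,222,305),polish=(448,185,510,222),calc=(468,240,515,295)).items(): print(n,np.percentile(d[y0:y1,x0:x1],[50,95]))
workorder.close_job(); print(robot.current_time_s())
E
```

```text
jar [1. 2.]
phone [1. 2.]
polish [1. 2.]
calc [ 1. 20.]
the job is handed in; nothing more can be done
the job is handed in; nothing more can be done
```

I did the whole job in the order asked and handed it in at about 40 s of the 67 s allowed; no verdict was reported.

1. **Lever up:** I gripped the roller and lifted the lever. The rings sprang open, clear of the posts.
2. **Board laid down:** I took the grey board from its stand by the bar, laid it flat on bare counter with the bar up, and let go.
3. **Board filed:** I took it again by the bar, put its holes over the posts and let go. It touched down within about 0.5 mm of the expected height.
4. **Lever down:** I swung the lever down, released it, and pressed on the roller from above. It met resistance at 41 mm, the expected height for a level lever.

**Last checks:** The final pictures show the rings closed on both posts and the board flat on the slips, with the arm clear. Comparing top-camera pictures from before and after, the jar, phone and polish tray had not changed.

**One check is not fully clean:** part of the calculator's area changed in brightness, though its median did not. I think this is the arm or its shadow. The arm passed well clear of the calculator, but I did not check it further before handing in.

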